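Set a cover creaser's timing wheel to its pointer and lock it

ROBOT

A 7-joint arm with a two-finger parallel gripper is mounted at the origin on the work surface. World frame = base frame: x ahead of the robot, y to its left, z up, the work surface at z = 0. Lengths are in mm, angles in degrees, forces in N, time in s.
With the tool pointing down it reaches from about 400 to 850 mm from the base axis. Payload 4.5 kg.
Tool frame: the origin (TCP) lies at the very end of the fingers, on their centre line; the grasp point (between the pads) lies 19 mm behind it (bot.grip_point_offset is the distance from the TCP to the grasp point, in mm); z points along the fingers, y is the line along which they close (so a half turn about z gives the same grasp; the last joint's range is limited). The gripper opens to 85 mm and grips with 20 to 120 N. Pads are 22 mm wide; open, the fingers measure 114 mm over their backs; the gripper's body (76 mm by 85 mm) begins 54 mm behind the grasp point. The pads swing forward as they close: fully open they stand 13 mm farther back than shut.
Start: joints at [-74.152, 39.483, -11.15, 89.685, 9.013, 51.709, -12.324], TCP at [150.242, 606.697, 231.317] pointing down, gripper open.
Joint ranges: [-172.22, 172.22], [-26.19, 119.32], [-84.43, 86.54], [7.71, 146.69], [-57.33, 237.33], [2.42, 119.75], [-152.13, 152.13]. Speed limits (degrees/s): [147.25, 147.25, 180, 180, 180, 180, 180].

INTERFACE

Orientations are given as a 3x3 rotation matrix whose columns are the frame's x, y, z axes.
In Python, from bench import bot gives the robot as it stands.
- The arm moves only by the shell command python3 -m crank 'ROWS' [FORCE]. ROWS is JSON, a list that holds one entry, the list of rows, each a list of 7 numbers: the shift along the tool's x, y, z in units of 40 mm (1.0 is 40 mm), then the turn, a rotation vector about the tool's x, y, z in units of 5 degrees (1.0 is 5 degrees), then the finger opening in mm, from 0 to 85.4. A call has 1 to 20 rows; each row shifts and turns the commanded pose from where the row before left it, along the tool's axes as they then stand; what a row does not reach is not made up. A row lasts 1/10 s, in which the tool goes at most 50 mm and 8.59 degrees, less where a joint would pass 70% of its speed; a pose out of reach is approached as far as the arm can. A call is refused whole if a number of a shift passes 1 or a number of a turn 1, either way. A call with a gripper value outside its range is refused whole. The fingers move at their own pace and stop on an object; FORCE is the grip in N (left out, the last holds). Time passes only in rows, so rows that do not move let the fingers close. It gives the time, the measured TCP pose, the force, the opening and the grip force at its end, in the units of the state.
- bot.get_state(): the state, without advancing time (a new reading comes with each control period).
- bot.capture(name): name is "scene" or "top"; returns (picture, depth): 400x640x3 uint8, red, green, blue; 400x640 float32, mm along the optical axis (not along the pixel's ray), 0 where there is no reading.
- bot.camera_model(name): a dict with "intrinsics" (3x3 intrinsics, pixels), "D" ([k1, k2, p1, p2, k3] as OpenCV has them; the pictures are not rectified), "rvec" (rotation vector, rad) and "tvec" (3), from world to camera coordinates, as OpenCV has them. Camera axes: x right, y down, z forward; pixel columns grow to the right and rows downward; lengths in mm; the calibration is good to about 2 mm. A picture is of the moment at which its call begins. camera_model takes no time and is no camera call.
- bot.job_done(): hands the job in; it is judged then, once.
The state is a dict: "t": time; "joint_positions": joint angles; "qd": joint speeds; "effort": joint torques, N m; "eef_pos": TCP position; "ee_rot": TCP orientation; "wrist_force": force on the tool from outside, world axes, zero at the start; "wrist_torque": the same for the moment, N m; "finger_gap": finger opening in mm; "finger_force": force on a finger pad.
Only numpy, scipy, OpenCV 4.12 (cv2) and the standard library are available. Lean on these libraries where they do the work, as an engineer would, in place of code of your own. Each camera call takes 0.05 s, during which the arm holds its last target. There are 200 camera calls.

TASK

Set up the cover creaser: turn its timing wheel by the rim until the orange mark faces the red pointer, then ease it on by feel until the spring lock drops into the wheel's slot, stop there without straining the lock, and let go. Then press the blue lock plunger gently all the way down, and take the hand away. Leave the other things on the table where they are.

Things in the scene. Friction and masses are not known exactly. Their poses are not given: they have to be found in the camera images.
- machine: The cover creaser, fixed to the table: a white housing 220 x 220 mm, 60 mm high, with the timing wheel on top and a lower grey roller deck (52 mm high; rollers up to 81 mm) on its -y side out to 260 mm from the wheel's axis. Origin on the table under the wheel's axis; its x axis points from the axis to the pointer; z up.
- wheel_hub (a point): The wheel's axis (fixed, upright) at the height of the rim's top, 108 mm above the table. The wheel is an aluminium dish: an upstanding rim wall 12 mm thick (radius 68 to 80 mm) that rises 34 mm above the dish's floor, and a hub of radius 17 mm, 10 mm lower than the rim. One finger fits inside the rim and one outside, best on the side away from the pointer. Drag 0.3 N m, 4 N at the rim.
- wheel_mark (a point): The orange mark on the wheel: a line 5 mm wide across the rim and inward over the dish; this point is on the top of the rim, in the middle of the wall, 74 mm from the axis. At the start it is 40 to 126 degrees counterclockwise (from above) of the pointer; wheel and mark stay where left. It was set by hand: when the lock is in the slot it stands up to 8 mm either side of the pointer.
- pointer (a point): Tip of the fixed red pointer, just outside the rim and level with its top, 83.5 mm from the axis. Its axes are those of the machine: x points away from the wheel's axis, y along the rim (counterclockwise). The pointer's post, 16 mm wide, is no higher than the rim.
- lock_top (a point): Centre of the top of the lock plunger's blue cap (24 mm across, 160 mm above the table when up). It stands over the rim, 50 degrees counterclockwise of the pointer, in a dark guide whose top is 132 mm above the table. Pushed straight down it moves 11 mm and stays down. More than 25 N on it, from the hand or sideways from the wheel, damages it.
- lock (a joint): How far the lock plunger is down, m: 0 up, 0.011 fully home. A light spring holds its 9 mm nose on the rim. When the 10.6 mm wide slot in the rim comes under it, it drops 7 mm by itself and stops the wheel dead: a turning hand feels the drag rise from 4 N. From there it needs a push of 4 N or more to go home. Away from the slot the rim stops it.
- book_stack: Bystander: pile of four teal books, 140 x 200 x 64 mm; origin at the middle of its underside.
- book: Bystander: single cream book, 140 x 200 x 14 mm; origin at the middle of its underside.
- mug: Bystander: white mug, 76 mm across, 90 mm high; origin at the middle of its underside.
- pen: Bystander: blue pen, 140 x 10 x 10 mm; origin at the middle of its underside.
- screwdriver: Bystander: screwdriver lying on the table; origin under its middle.
- tape: Bystander: yellow tape roll, 90 mm across, 48 mm high; origin at the middle of its underside.
- glue: Bystander: white glue jar, 48 mm across, 110 mm high; origin at the middle of its underside.
- spare_collar: Bystander: brass collar, 36 mm across, 16 mm high, lying on the machine's grey deck; origin at the middle of its underside.

How it is judged:
By the outcome, as a careful person would: the job done as asked, in the order asked, and still so for the second after the job is handed in, with the robot touching nothing.
It also fails if it takes over 61 s, if anything falls off the work surface, if the arm or the gripper's body presses on something with over 40 N, if the wrist force passes 120 N, or if a joint passes its speed limit or range.

## Working session

There is one attempt and no reset: what is moved stays moved. The work goes in short steps, Python scripts to look and compute and a shell command to move; the robot and the scene stay as the last step left them, time stands still between calls to the robot, and variables do not carry over. Pictures are saved under pics/ and viewed, at most 10 in all, crops included, and the job is handed in when it is done.

```bash
ls; mkdir -p pics; python3 - <<'E'
from bench import bot
import cv2,numpy as np
for n in("top","scene"):
    p,d=bot.capture(n); np.save(f"pics/{n}_d.npy",d); np.save(f"pics/{n}_p.npy",p)
    cv2.imwrite(f"pics/{n}0.png",p[:,:,::-1])
    m=bot.camera_model(n); print(n,m)
s=bot.get_state(); print(s["t"],s["eef_pos"],s["ee_rot"],s["wrist_force"])
E
```

```text
pics
top {'intrinsics': array([[406.83793317,   0.        , 324.87956185],
       [  0.        , 406.83793317, 193.64852357],
       [  0.        ,   0.        ,   1.        ]]), 'D': array([-0.09039947,  0.        ,  0.        ,  0.        ,  0.        ]), 'rvec': array([ 2.18714392, -2.12953523,  0.11629734]), 'tvec': array([ -21.28672531,  506.24558016, 1415.07927161])}
scene {'intrinsics': array([[370.30375639,   0.        , 313.71421958],
       [  0.        , 370.30375639, 201.23450718],
       [  0.        ,   0.        ,   1.        ]]), 'D': array([-0.01791789,  0.        ,  0.        ,  0.        ,  0.        ]), 'rvec': array([ 2.50662689,  0.72772234, -0.19580285]), 'tvec': array([-394.33022293, -173.10748852, 1295.24367479])}
0.1 [150.18055758 606.06188441 230.52811685] [[-9.70690296e-01  2.40333708e-01 -2.40084410e-04]
 [ 2.40333760e-01  9.70688781e-01 -1.72445729e-03]
 [-1.81397972e-04 -1.73161435e-03 -9.99998484e-01]] [ 1.23625233 -0.33549189  0.45427507]
```

View pics/top0.png

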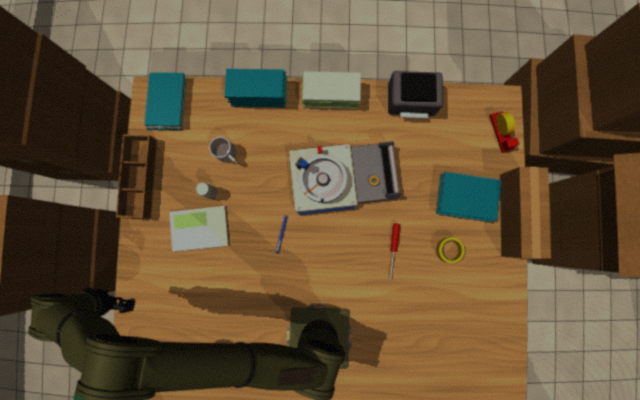

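View pics/scene0.png

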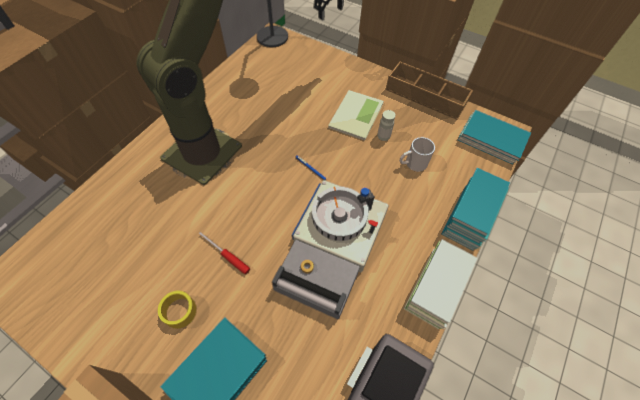

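Top: the wheel is centred at about (323,180), with the red pointer at (320,150), the blue cap at (302,163) and the orange mark near (311,188). Next I'll measure these points.

```bash
cat > h.py <<'E'
from bench import bot
import cv2,numpy as np
def cam(n):
    m=bot.camera_model(n);R=cv2.Rodrigues(m["rvec"])[0];return m["intrinsics"],m["D"],R,m["tvec"]
def ray(n,uv):
    K,D,R,t=cam(n);u=cv2.undistortPoints(np.array(uv,float).reshape(-1,1,2),K,D)[:,0]
    return -R.T@t,np.c_[u,np.ones(len(u))]@R
def onz(n,uv,z):
    c,r=ray(n,uv);return c+r*((z-c[2])/r[:,2])[:,None]
def withd(n,uv,d):
    c,r=ray(n,uv);return c+r*np.asarray(d)[:,None]
def proj(n,P):
    K,D,R,t=cam(n);return cv2.projectPoints(np.array(P,float).reshape(-1,1,3),cv2.Rodrigues(R)[0],t,K,D)[0][:,0]
E
python3 - <<'E'
from h import *
roi={"top":(285,140,405,220),"scene":(265,175,395,320)}
for n in roi:
    p=np.load(f"pics/{n}_p.npy");d=np.load(f"pics/{n}_d.npy")
    x0,y0,x1,y1=roi[n]
    hsv=cv2.cvtColor(p,cv2.COLOR_RGB2HSV)
    M=np.zeros(d.shape,bool);M[y0:y1,x0:x1]=1
    H,S,V=[hsv[...,i].astype(int) for i in range(3)]
    for nm,m,z in(("red",((H<5)|(H>174))&(S>140),108),("blue",(H>100)&(H<125)&(S>120)&(V>60),160),("orange",(H>=5)&(H<16)&(S>110),108)):
        v,u=np.nonzero(m&M)
        w=withd(n,np.c_[u,v],d[v,u]) if len(u) else 0
        if len(u): print(n,nm,len(u),u.mean(),v.mean(),onz(n,[[u.mean(),v.mean()]],z).round(1),np.median(w,0).round(1)); 
        if nm=="orange" : print(np.c_[u,v,w.round(0)].astype(int).tolist())
    # rim top: depth points z 100..112
    v,u=np.nonzero(M);w=withd(n,np.c_[u,v],d[v,u])
    k=(w[:,2]>102)&(w[:,2]<114);q=w[k]
    print(n,"rim pts",len(q))
    c=q[:,:2].mean(0)
    for _ in range(30):
        r=np.hypot(*(q[:,:2]-c).T);g=(r>60)&(r<88)
        e=(q[g,:2]-c);rr=r[g];c=c+ 2*np.mean(e*(1-74/rr)[:,None],0)
    print("hub",c.round(1),g.sum(),q[g,2].mean())
    # housing top edges
    k=(w[:,2]>54)&(w[:,2]<66);q=w[k][:,:2].astype(np.float32);print("rect",cv2.minAreaRect(q))
    x=p[y0:y1,x0:x1,::-1];cv2.imwrite(f"pics/{n}_c.png",cv2.resize(x,None,fx=4,fy=4,interpolation=cv2.INTER_CUBIC))
E
python3 -c "
import cv2,numpy as np
a=cv2.imread('pics/top_c.png');b=cv2.imread('pics/scene_c.png')
print(a.shape,b.shape);cv2.imwrite('pics/c1.png',cv2.copyMakeBorder(a,0,0,0,0,0))"
```

```text
top red 23 319.4782608695652 149.34782608695653 [[648.7  14.  108. ]] [649.3  15.4 107.3]
top blue 132 316.81060606060606 195.3939393939394 [[485.2  16.9 160. ]] [453.7  40.7  45.9]
top orange 910 352.610989010989 185.51978021978022 [[ 527.5 -101.   108. ]] [ 497.7 -142.8   -0.6]
[[296, 140, 707, 105, -5], [342, 140, 712, -65, -4], [384, 140, 713, -219, 5], [288, 141, 701, 134, 2], [291, 141, 702, 123, 0], [305, 141, 703, 71, 2], [306, 141, 703, 67, 1], [313, 141, 705, 42, -3], [314, 141, 706, 38, -7], [315, 141, 704, 34, 0], [317, 141, 704, 27, 1], [318, 141, 704, 23, 1], [321, 141, 705, 12, -1], [336, 141, 707, -43, -3], [339, 141, 707, -54, -1], [372, 141, 709, -176, 2], [383, 141, 711, -216, 1], [393, 141, 692, -241, 77], [290, 142, 698, 126, 2], [301, 142, 699, 85, 2], [304, 142, 698, 74, 5], [305, 142, 698, 71, 6], [307, 142, 700, 64, -2], [308, 142, 699, 60, 1], [309, 142, 700, 56, -2], [314, 142, 700, 38, 3], [318, 142, 702, 23, -5], [319, 142, 700, 19, 3], [322, 142, 700, 8, 3], [327, 142, 702, -10, -1], [328, 142, 702, -14, -1], [329, 142, 704, -17, -8], [330, 142, 700, -21
[... 28227 characters left out ...]
[329, 317, 672, -247, -1], [352, 317, 725, -215, 2], [294, 318, 592, -300, -5], [295, 318, 595, -299, -1], [300, 318, 607, -292, -1], [301, 318, 609, -290, -2], [331, 318, 678, -246, -2], [354, 318, 731, -213, -1], [391, 318, 816, -160, 2], [269, 319, 538, -339, 0], [293, 319, 592, -304, 0], [320, 319, 654, -265, -1], [322, 319, 659, -262, 0], [334, 319, 686, -245, 1], [335, 319, 688, -243, -2], [338, 319, 696, -242, 13], [361, 319, 748, -206, -1], [384, 319, 801, -172, -1], [385, 319, 803, -171, -1]]
scene rim pts 707
hub [553.3  -0.8] 649 107.17327269235548
rect ((573.2777709960938, -73.46354675292969), (219.54104614257812, 370.5345764160156), 7.915016174316406)
(320, 480, 3) (580, 520, 3)
```

View pics/c1.png

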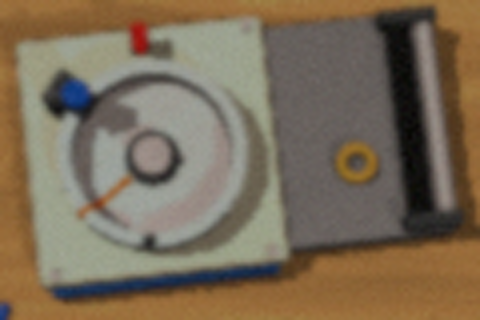

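View pics/scene_c.png

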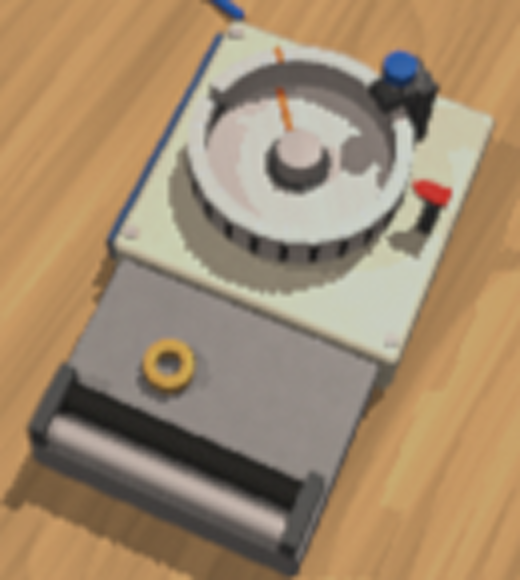

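The crops show the mark at about (305,194) in top and a dark slot at about (322,200), some 50° CCW of the mark. I'll measure the angles by sampling the rim in polar coordinates.

```bash
cat > pol.py <<'E'
from h import *
def circ(c,r,z,a): return np.c_[c[0]+r*np.cos(a),c[1]+r*np.sin(a),np.full(len(a),z)]
def samp(n,img,P):
    q=proj(n,P).astype(np.float32);return cv2.remap(img,q[:,:1],q[:,1:],cv2.INTER_LINEAR)[:,0].astype(float)
def hub(n,d,roi):
    x0,y0,x1,y1=roi;v,u=np.mgrid[y0:y1,x0:x1].reshape(2,-1);w=withd(n,np.c_[u,v],d[v,u])
    q=w[(w[:,2]>102)&(w[:,2]<114)][:,:2];c=np.array([555.,3.])
    for _ in range(40):
        e=q-c;r=np.hypot(*e.T);g=(r>64)&(r<84);c=c+2*np.mean(e[g]*(1-74/r[g])[:,None],0)
    return c
ROI={"top":(285,140,405,220),"scene":(265,175,395,320)}
E
python3 - <<'E'
from pol import *
from scipy.optimize import minimize
a=np.radians(np.arange(0,360,.5))
for n in ROI:
    p=np.load(f"pics/{n}_p.npy");d=np.load(f"pics/{n}_d.npy")
    c0=hub(n,d,ROI[n])
    # image-based: brightness contrast rim vs outside/inside
    g=p.astype(np.float32).mean(2)
    f=lambda c:-sum(np.median(samp(n,g,circ(c,r,108,a))) *s for r,s in((74,2),(86,-1),(63,-1)))
    c=c0
    print(n,"hub depth",c0.round(1),"img",minimize(f,c0,method="Nelder-Mead").x.round(1))
    hsv=cv2.cvtColor(p,cv2.COLOR_RGB2HSV).astype(int);H,S,V=hsv[...,0],hsv[...,1],hsv[...,2]
    x0,y0,x1,y1=ROI[n];M=np.zeros(d.shape,bool);M[y0:y1,x0:x1]=1
    W=lambda m,z:(lambda vu:(len(vu[0]),onz(n,np.c_[vu[1],vu[0]],z)))(np.nonzero(m&M))
    k,w=W(((H<6)|(H>174))&(S>150)&(V>90),108);k2=np.hypot(*(w[:,:2]-c).T)<105;w=w[k2];print("red",len(w),w.mean(0).round(1),np.degrees(np.arctan2(*(w.mean(0)[:2]-c)[::-1])).round(1))
    k,w=W((H>105)&(H<125)&(S>140)&(V>80),160);k2=np.hypot(*(w[:,:2]-c-[45,58]).T)<40;w=w[k2];print("blue",len(w),w.mean(0).round(1),np.degrees(np.arctan2(*(w.mean(0)[:2]-c)[::-1])).round(1),np.hypot(*(w.mean(0)[:2]-c)))
    rim=(samp(n,p.astype(np.float32),circ(c,74,108,a))+samp(n,p.astype(np.float32),circ(c,71,108,a))+samp(n,p.astype(np.float32),circ(c,77,108,a)))/3
    o=rim[:,0]-rim[:,2];o-=np.median(o);i=o.argmax();s=slice(i-10,i+11);ww=np.clip(o[s],0,None);print("mark",np.degrees(a[i]),np.degrees((a[s]*ww).sum()/ww.sum()).round(1),o[i])
    b=np.median(rim.mean(1))-rim.mean(1)
    for i in np.argsort(-b)[:40:4]:print("dark",np.degrees(a[i]),b[i].round(0),end=";")
    fl=samp(n,p.astype(np.float32),circ(c,45,74,a));o=fl[:,0]-fl[:,2];o-=np.median(o);i=o.argmax();s=slice(i-10,i+11);ww=np.clip(o[s],0,None);print("\nmark floor",np.degrees((a[s]*ww).sum()/ww.sum()).round(1),o[i])
E
```

```text
top hub depth [551.8   1.9] img [554.4   2. ]
red 18 [646.4  13.8 108. ] 7.2
blue 35 [589.7  64.3 160. ] 58.7 72.92972038676346
mark 133.0 133.4 64.25195312499999
dark 60.5 102.0;dark 62.0 100.0;dark 58.5 97.0;dark 57.00000000000001 92.0;dark 55.0 87.0;dark 181.0 86.0;dark 52.0 85.0;dark 180.5 83.0;dark 64.0 79.0;dark 48.5 75.0;
mark floor 134.5 66.9140625
scene hub depth [553.1  -0.9] img [549.  -0.]
red 26 [648.8  14.  108. ] 8.8
blue 41 [594.   61.5 160. ] 56.8 74.62228057768588
mark 132.5 132.0 82.55338541666667
dark 58.00000000000001 150.0;dark 59.00000000000001 149.0;dark 71.0 146.0;dark 56.0 145.0;dark 68.5 144.0;dark 67.5 143.0;dark 67.0 143.0;dark 66.5 142.0;dark 55.5 140.0;dark 54.5 130.0;
mark floor 130.9 120.7119140625
```

Hub is about (552.5, 0.8), machine yaw about 8°, and mark about 125° CCW of the pointer. The lock is at absolute angle 58° and the slot at about 181°. I'll grip at absolute angle about 264° and turn about 124° clockwise. Now moving to above the grip point.

```bash
python3 -m crank '[[[-0.68,-0.7,0,0,0,0,44],[-0.68,-0.7,0,0,0,0,44],[-0.68,-0.7,0,0,0,0,44],[-0.68,-0.7,0,0,0,0,44],[-0.68,-0.7,0,0,0,0,44],[-0.68,-0.7,0,0,0,0,44],[-0.68,-0.7,0,0,0,0,44],[-0.68,-0.7,0,0,0,0,44],[-0.68,-0.7,0,0,0,0,44],[-0.68,-0.7,0,0,0,0,44],[-0.68,-0.7,0,0,0,0,44],[-0.68,-0.7,0,0,0,0,44],[-0.68,-0.7,0,0,0,0,44],[-0.68,-0.7,0,0,0,0,44],[-0.68,-0.7,0,0,0,0,44],[-0.68,-0.7,0,0,0,0,44],[-0.68,-0.7,0,0,0,0,44],[-0.68,-0.7,0,0,0,0,44],[-0.68,-0.7,0,0,0,0,44],[-0.68,-0.7,0,0,0,0,44]]]' 20
cat > to.py <<'E'
# print remaining tool-frame shift (units) and yaw (units) to reach TCP x y z with tool y at angle a
import sys
from h import *
x,y,z,a=map(float,sys.argv[1:5]);s=bot.get_state();R=np.array(s["ee_rot"]);p=np.array(s["eef_pos"])
ya=np.degrees(np.arctan2(R[1,1],R[0,1]));dy=(a-ya+90)%180-90 if len(sys.argv)>5 else a-ya
print("t",s["t"],"p",p.round(1),"ya",round(ya,1),"zax",R[:,2].round(3),"q",np.round(s["joint_positions"],0),"F",np.round(s["wrist_force"],1),"M",np.round(s["wrist_torque"],2),"gap",round(s["finger_gap"],1),s["finger_force"])
print("shift units",(R.T@(np.array([x,y,z])-p)/40).round(3),"yaw units (tool z)",round(-dy/5,2))
from scipy.spatial.transform import Rotation as T
Rt=np.array([[np.sin(np.radians(a)),np.cos(np.radians(a)),0],[-np.cos(np.radians(a)),np.sin(np.radians(a)),0],[0,0,-1.]])
print("rotvec units",np.degrees(T.from_matrix(R.T@Rt).as_rotvec()/5).round(2))
E
python3 to.py 544.8 -72.8 200 84
```

```text
t: 2.1
eef_pos: [544.0, -69.2, 231.0]
ee_rot: [[-0.971, 0.241, -0.001], [0.241, 0.971, 0.0], [0.001, 0.0, -1.0]]
wrist_force: [0.3, 0.9, -1.2]
finger_gap: 44.2
finger_force: 0.0
t 2.1 p [544.  -69.2 231. ] ya 76.1 zax [-0.001  0.    -1.   ] q [ 13.  34. -16. 103.  13.  45.  66.] F [ 0.3  0.9 -1.2] M [ 0.02 -0.06 -0.04] gap 44.2 0.0
shift units [-0.042 -0.081  0.775] yaw units (tool z) -1.58Traceback (most recent call last):
  File "to.py", line 10, in <module>
    print("rotvec units",np.degrees(T.from_matrix(R.T@Rt).as_rotvec()/5).round(2))
                                    ~~~~~~~~~~~~~^^^^^^^^
  File "scipy/spatial/transform/_rotation.pyx", line 1143, in scipy.spatial.transform._rotation.Rotation.from_matrix
ValueError: Non-positive determinant (left-handed or null coordinate frame) in rotation matrix 0: [[-9.90464258e-01  1.37767902e-01 -7.47173995e-04]
 [ 1.37767958e-01  9.90464532e-01 -2.34339336e-05]
 [-7.36820897e-04  1.26147109e-04  9.99999721e-01]].
```

```bash
sed -i 's/^Rt=.*/c,q=np.cos(np.radians(a)),np.sin(np.radians(a));Rt=np.array([[-q,c,0],[c,q,0],[0,0,-1.]])/' to.py
python3 -m crank '[[[-0.04,-0.08,0.3,0,0,-0.8,44],[0,0,0.6,0,0,-0.78,44],[0,0,0.6,0,0,0,44],[0,0,0.6,0,0,0,44],[0,0,0.6,0,0,0,44],[0,0,0.4,0,0,0,44],[0,0,0.3,0,0,0,44],[0,0,0.2,0,0,0,44],[0,0,0.07,0,0,0,44],[0,0,0,0,0,0,44]]]'; python3 to.py 544.8 -72.8 84 84
python3 - <<'E'
from h import *
for n in("top","scene"):
    p,d=bot.capture(n);np.save(f"pics/{n}_p1.npy",p)
    x0,y0,x1,y1={"top":(285,140,385,220),"scene":(265,160,395,290)}[n]
    cv2.imwrite(f"pics/{n}_c1.png",cv2.resize(p[y0:y1,x0:x1,::-1],None,fx=4,fy=4,interpolation=cv2.INTER_CUBIC))
E
```

```text
t: 3.1
eef_pos: [544.6, -71.1, 84.5]
ee_rot: [[-0.995, 0.105, 0.0], [0.105, 0.995, 0.0], [-0.0, 0.0, -1.0]]
wrist_force: [0.2, -1.0, 0.3]
finger_gap: 44.0
finger_force: 0.0
t 3.1 p [544.6 -71.1  84.5] ya 84.0 zax [ 0.  0. -1.] q [ 10.  47. -13. 109.  21.  26.  66.] F [ 0.2 -1.   0.3] M [-0.04  0.02  0.05] gap 44.0 0.0
shift units [-0.01  -0.041  0.013] yaw units (tool z) -0.0
rotvec units [ 0.  0. -0.]
```

View pics/scene_c1.png

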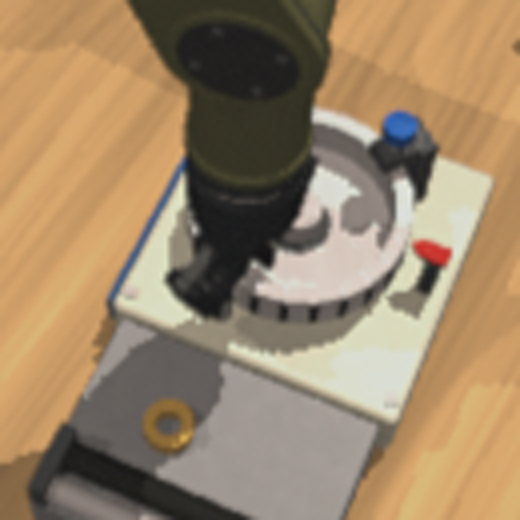

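The fingers straddle the rim on the deck side. The collar at crop (168,425) is clear of the hand. Closing now.

```bash
python3 -m crank '[[[0,-0.03,0,0,0,0,30],[0,0,0,0,0,0,20],[0,0,0,0,0,0,16],[0,0,0,0,0,0,13],[0,0,0,0,0,0,8],[0,0,0,0,0,0,8],[0,0,0,0,0,0,8]]]' 25;  python3 to.py 544.8 -72.8 84 84
```

```text
t: 3.9
eef_pos: [544.5, -72.4, 84.8]
ee_rot: [[-0.995, 0.105, 0.0], [0.105, 0.995, -0.0], [-0.0, -0.0, -1.0]]
wrist_force: [-0.9, -0.1, 6.0]
finger_gap: 12.4
finger_force: 24.5
t 3.9 p [544.5 -72.4  84.8] ya 84.0 zax [ 0. -0. -1.] q [ 10.  47. -13. 109.  21.  26.  66.] F [-0.9 -0.1  6. ] M [-0.1   0.18  0.14] gap 12.4 24.54641902819276
shift units [-0.009 -0.008  0.019] yaw units (tool z) -0.0
rotvec units [-0.  0. -0.]
```

```bash
python3 -m crank '[[[0.097,0.0025,0,0,0,0.6,8],[0.097,0.0025,0,0,0,0.6,8],[0.097,0.0025,0,0,0,0.6,8],[0.097,0.0025,0,0,0,0.6,8],[0.097,0.0025,0,0,0,0.6,8],[0.097,0.0025,0,0,0,0.6,8],[0.097,0.0025,0,0,0,0.6,8],[0.097,0.0025,0,0,0,0.6,8],[0.097,0.0025,0,0,0,0.6,8],[0.097,0.0025,0,0,0,0.6,8]]]' 30
cat > st.py <<'E'
from h import *
s=bot.get_state();R=np.array(s["ee_rot"]);p=np.array(s["eef_pos"]);h=np.array([552.2,1.2])
e=p[:2]-h;print("t",s["t"],"r",np.hypot(*e).round(2),"theta",(np.degrees(np.arctan2(e[1],e[0]))%360).round(2),"y+180",(np.degrees(np.arctan2(R[1,1],R[0,1]))+180).round(2),"z",p[2].round(1),"Ftool",(R.T@s["wrist_force"]).round(1),"Mtool",(R.T@s["wrist_torque"]).round(2),"grip",round(s["finger_force"],1),"gap",round(s["finger_gap"],1),"q",np.round(s["joint_positions"],0))
E
python3 st.py
```

```text
t: 4.9
eef_pos: [509.2, -59.4, 84.8]
ee_rot: [[-0.808, 0.589, 0.002], [0.589, 0.808, -0.001], [-0.002, 0.0, -1.0]]
wrist_force: [0.5, -2.2, 3.4]
finger_gap: 12.3
finger_force: 31.1
t 4.9 r 74.3 theta 234.68 y+180 233.89 z 84.8 Ftool [-1.7 -1.5 -3.4] Mtool [ 0.4  -0.44 -0.34] grip 31.1 gap 12.3 q [  4.  45.  -4. 116.  10.  19.  46.]
```

```bash
python3 -m crank '[[[0.097,0.0025,0,0,0,0.6,8],[0.097,0.0025,0,0,0,0.6,8],[0.097,0.0025,0,0,0,0.6,8],[0.097,0.0025,0,0,0,0.6,8],[0.097,0.0025,0,0,0,0.6,8],[0.097,0.0025,0,0,0,0.6,8],[0.097,0.0025,0,0,0,0.6,8],[0.097,0.0025,0,0,0,0.6,8],[0.097,0.0025,0,0,0,0.6,8],[0.097,0.0025,0,0,0,0.6,8]]]' 30 >/dev/null
python3 st.py
python3 -m crank '[[[0.097,0.0025,0,0,0,0.6,8],[0.097,0.0025,0,0,0,0.6,8],[0.097,0.0025,0,0,0,0.6,8],[0.097,0.0025,0,0,0,0.6,8],[0.097,0.0025,0,0,0,0.6,8],[0.097,0.0025,0,0,0,0.6,8],[0.097,0.0025,0,0,0,0.6,8],[0.097,0.0025,0,0,0,0.6,8],[0.097,0.0025,0,0,0,0.6,8],[0.097,0.0025,0,0,0,0.6,8]]]' 30 >/dev/null
python3 st.py
```

```text
t 5.9 r 74.48 theta 204.61 y+180 203.85 z 84.8 Ftool [-3.1 -1.4 -5. ] Mtool [ 0.39 -0.52 -0.31] grip 30.5 gap 12.4 q [ -3.  44.   2. 121.  -5.  15.  27.]
t 6.9 r 74.53 theta 174.72 y+180 173.83 z 84.8 Ftool [-4.2 -1.3 -5.5] Mtool [ 0.29 -0.71 -0.27] grip 30.2 gap 12.6 q [-11.  44.   7. 122. -20.  15.   8.]
```

```bash
python3 -m crank '[[[0.097,0.0025,0,0,0,0.6,8],[0.097,0.0025,0,0,0,0.6,8],[0.097,0.0025,0,0,0,0.6,8],[0.097,0.0025,0,0,0,0.6,8],[0.097,0.0025,0,0,0,0.6,8],[0.097,0.0025,0,0,0,0.6,8],[0.097,0.0025,0,0,0,0.6,8],[0,0,0,0,0,0,8]]]' 30 >/dev/null
python3 st.py
cat > look.py <<'E'
import sys
from pol import *
k=sys.argv[1];h=np.array([552.2,1.2]);a=np.radians(np.arange(-20,140,.5));out=[]
for n,z in(("top",4),("scene",5)):
    p,d=bot.capture(n);f=p.astype(np.float32)
    rim=sum(samp(n,f,circ(h,r,108,a)) for r in(71,74,77))/3;o=rim[:,0]-rim[:,2];o-=np.median(o)
    m=(np.degrees(a)<38);o=np.where(m,o,0);i=o.argmax();s=slice(max(i-8,0),i+9);w=np.clip(o[s],0,None)
    print(n,"mark",np.degrees((a[s]*w).sum()/w.sum()).round(2),o[i].round(0),end=" ")
    hsv=cv2.cvtColor(p,cv2.COLOR_RGB2HSV).astype(int)
    q=proj(n,[[591.8,63.5,158]])[0].astype(int);B=np.zeros(d.shape,bool);B[q[1]-9:q[1]+10,q[0]-9:q[0]+10]=1
    v,u=np.nonzero(B&(hsv[...,0]>105)&(hsv[...,0]<125)&(hsv[...,1]>140)&(hsv[...,2]>80));print("blue px",len(u),u.mean().round(2),v.mean().round(2),"z",np.median(withd(n,np.c_[u,v],d[v,u])[:,2]).round(1))
    c=proj(n,[[*h,108]])[0].astype(int);x=p[c[1]-40:c[1]+40,c[0]-45:c[0]+45,::-1];out.append(cv2.resize(x,None,fx=4,fy=4,interpolation=cv2.INTER_CUBIC))
cv2.imwrite(f"pics/l{k}.png",np.hstack(out))
E
python3 look.py 1
```

```text
t 7.7 r 74.44 theta 153.16 y+180 152.9 z 84.7 Ftool [-1.4 -1.7 -6. ] Mtool [ 0.15 -0.31  0.06] grip 29.2 gap 12.4 q [-17.  45.  12. 121. -30.  17.  -6.]
top mark 21.07 55.0 blue px 21 303.71 162.48 z 158.7
scene mark 21.28 101.0 blue px 43 364.81 191.58 z 159.2
```

View pics/l1.png

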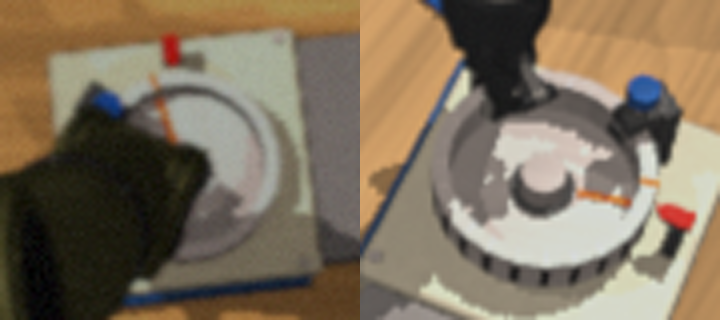

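Mark at about 21°, pointer at about 8°, and the lock is still up. Easing on slowly from here.

```bash
python3 -m crank '[[[0.0161,0.0001,0,0,0,0.1,8],[0.0161,0.0001,0,0,0,0.1,8],[0.0161,0.0001,0,0,0,0.1,8],[0.0161,0.0001,0,0,0,0.1,8],[0.0161,0.0001,0,0,0,0.1,8],[0.0161,0.0001,0,0,0,0.1,8],[0.0161,0.0001,0,0,0,0.1,8],[0.0161,0.0001,0,0,0,0.1,8],[0.0161,0.0001,0,0,0,0.1,8],[0.0161,0.0001,0,0,0,0.1,8]]]' 30 >/dev/null; python3 st.py
python3 -m crank '[[[0.0161,0.0001,0,0,0,0.1,8],[0.0161,0.0001,0,0,0,0.1,8],[0.0161,0.0001,0,0,0,0.1,8]]]' >/dev/null; python3 st.py; python3 look.py 2
```

```text
t 8.8 r 74.46 theta 148.91 y+180 147.95 z 84.7 Ftool [-3.6 -0.3 -7. ] Mtool [ 0.14 -0.68 -0.25] grip 30.8 gap 12.5 q [-18.  45.  14. 120. -33.  18.  -9.]
t 9.1 r 74.42 theta 147.43 y+180 146.44 z 84.7 Ftool [-2.7 -0.4 -5.9] Mtool [ 0.04 -0.61 -0.24] grip 30.8 gap 12.0 q [-19.  46.  14. 120. -33.  18. -10.]
top mark 15.48 64.0 blue px 22 304.14 162.41 z 158.8
scene mark 15.35 100.0 blue px 41 364.8 191.61 z 159.4
```

```bash
cat >> st.py <<'E'
import sys
sys.exit(int(abs((R.T@s["wrist_force"])[0])>6.5))
E
python3 -m crank '[[[0.0081,0,0,0,0,0.05,8],[0.0081,0,0,0,0,0.05,8],[0.0081,0,0,0,0,0.05,8]]]' >/dev/null; python3 st.py &&
python3 -m crank '[[[0.0081,0,0,0,0,0.05,8],[0.0081,0,0,0,0,0.05,8],[0.0081,0,0,0,0,0.05,8]]]' >/dev/null; python3 st.py &&
python3 -m crank '[[[0.0081,0,0,0,0,0.05,8],[0.0081,0,0,0,0,0.05,8],[0.0081,0,0,0,0,0.05,8]]]' >/dev/null; python3 st.py &&
python3 -m crank '[[[0.0081,0,0,0,0,0.05,8],[0.0081,0,0,0,0,0.05,8],[0.0081,0,0,0,0,0.05,8]]]' >/dev/null; python3 st.py; python3 look.py 3
```

```text
t 9.5 r 74.46 theta 146.7 y+180 145.71 z 84.7 Ftool [-3.5  0.1 -7.9] Mtool [ 0.11 -0.83 -0.27] grip 30.8 gap 12.4 q [-19.  46.  14. 120. -34.  18. -11.]
t 9.8 r 74.43 theta 145.95 y+180 144.96 z 84.7 Ftool [-4.  -0.5 -6.2] Mtool [ 0.05 -0.82 -0.22] grip 30.8 gap 12.2 q [-19.  46.  14. 120. -34.  18. -11.]
t 10.1 r 74.43 theta 145.24 y+180 144.21 z 84.7 Ftool [-4.1 -0.8 -7.9] Mtool [ 0.06 -0.58 -0.25] grip 30.9 gap 12.4 q [-19.  46.  15. 120. -34.  19. -12.]
t 10.4 r 74.39 theta 143.82 y+180 143.43 z 84.7 Ftool [-2.  -0.1 -6.7] Mtool [ 0.1  -0.36  0.04] grip 29.4 gap 12.1 q [-19.  46.  15. 120. -35.  19. -12.]
top mark 11.25 68.0 blue px 17 304.12 162.35 z 154.3
scene mark 11.88 97.0 blue px 44 364.43 192.45 z 154.7
```

```bash
python3 -m crank '[[[0,0,0,0,0,0,8],[0,0,0,0,0,0,8],[0,0,0,0,0,0,8]]]' >/dev/null; python3 st.py; python3 look.py 4
python3 -m crank '[[[0.0081,0,0,0,0,0.05,8],[0,0,0,0,0,0,8]]]' >/dev/null; python3 st.py; python3 look.py 5
```

```text
t 10.8 r 74.38 theta 143.71 y+180 143.44 z 84.7 Ftool [-2.3 -0.2 -6. ] Mtool [ 0.18 -0.31  0.14] grip 29.3 gap 12.3 q [-19.  46.  15. 120. -35.  19. -12.]
top mark 11.22 64.0 blue px 16 304.25 162.5 z 154.4
scene mark 11.89 96.0 blue px 43 364.42 192.53 z 154.5
t 11.1 r 74.36 theta 143.61 y+180 143.19 z 84.7 Ftool [-2.1 -0.1 -6.1] Mtool [ 0.15 -0.37  0.06] grip 29.5 gap 12.4 q [-20.  46.  15. 120. -35.  19. -13.]
top mark 11.25 65.0 blue px 17 304.35 162.65 z 153.3
scene mark 11.7 99.0 blue px 44 364.41 192.61 z 153.9
```

```bash
python3 -c "
from h import *
for n in('top','scene'): print(n,proj(n,[[591.8,63.5,z] for z in(160,155,153,149)]).round(2).tolist())
for i in range(4):
  for n in('top','scene'):
    p,d=bot.capture(n);q=proj(n,[[591.8,63.5,153]])[0].round().astype(int);w=d[q[1]-1:q[1]+2,q[0]-1:q[0]+2].ravel();uv=[[q[0]+i,q[1]+j] for j in(-1,0,1) for i in(-1,0,1)];print(n,np.median(withd(n,uv,w)[:,2]).round(1),end=' ')
" 
python3 -m crank '[[[0.0081,0,0,0,0,0.05,8],[0.0081,0,0,0,0,0.05,8]]]' >/dev/null; python3 st.py; python3 look.py 6
```

```text
top [[303.48, 162.5], [303.57, 162.8], [303.61, 162.91], [303.68, 163.14]]
scene [[364.55, 190.4], [364.32, 191.38], [364.24, 191.77], [364.06, 192.54]]
top 152.0 scene 154.4 top 153.9 scene 155.6 top 156.1 scene 153.5 top 154.9 scene 153.2 t 11.8 r 74.39 theta 143.36 y+180 142.69 z 84.8 Ftool [-3.8 -0.6 -6.6] Mtool [ 0.09 -0.57 -0.1 ] grip 30.0 gap 12.2 q [-20.  46.  15. 119. -35.  19. -13.]
top mark 11.1 64.0 blue px 16 304.25 162.5 z 151.9
scene mark 11.43 94.0 blue px 43 364.42 192.98 z 152.7
```

The lock has dropped about 6.6–7 mm by both depth and pixel shift. One more small nudge should confirm the stop by feel.

```bash
python3 -m crank '[[[0.0081,0,0,0,0,0.05,8],[0.0081,0,0,0,0,0.05,8]]]' >/dev/null; python3 st.py; python3 look.py 7
```

```text
t 12.1 r 74.38 theta 142.93 y+180 142.2 z 84.7 Ftool [-3.8 -1.4 -5.9] Mtool [ 0.03 -0.57 -0.16] grip 30.0 gap 12.3 q [-20.  46.  15. 119. -35.  19. -13.]
top mark 10.98 68.0 blue px 17 304.35 162.65 z 152.0
scene mark 11.05 94.0 blue px 43 364.42 192.98 z 152.3
```

```bash
python3 -m crank '[[[0.0081,0,0,0,0,0.05,8],[0.0081,0,0,0,0,0.05,8]]]' >/dev/null; python3 st.py && python3 -m crank '[[[0.0081,0,0,0,0,0.05,8]]]' >/dev/null; python3 st.py && python3 -m crank '[[[0.0081,0,0,0,0,0.05,8]]]' >/dev/null; python3 st.py; python3 look.py 8
```

```text
t 12.4 r 74.39 theta 142.4 y+180 141.7 z 84.7 Ftool [-2.3 -1.1 -7. ] Mtool [ 0.13 -0.6  -0.12] grip 30.0 gap 12.6 q [-20.  46.  15. 119. -35.  19. -14.]
t 12.5 r 74.4 theta 142.18 y+180 141.45 z 84.7 Ftool [-3.2  0.1 -7.1] Mtool [ 0.12 -0.61 -0.11] grip 30.0 gap 12.2 q [-20.  46.  15. 119. -35.  19. -14.]
t 12.6 r 74.4 theta 141.99 y+180 141.2 z 84.7 Ftool [-3.1 -0.3 -6.9] Mtool [ 0.03 -0.66 -0.17] grip 30.3 gap 12.4 q [-20.  46.  16. 119. -36.  19. -14.]
top mark 10.08 61.0 blue px 16 304.25 162.5 z 152.4
scene mark 10.13 100.0 blue px 43 364.42 192.98 z 152.0
```

```bash
for i in 1; do python3 -m crank '[[[0.0081,0,0,0,0,0.05,8]]]' >/dev/null; python3 st.py && python3 -m crank '[[[0.0081,0,0,0,0,0.05,8]]]' >/dev/null; python3 st.py && python3 -m crank '[[[0.0081,0,0,0,0,0.05,8]]]' >/dev/null; python3 st.py &&  python3 -m crank '[[[0.0081,0,0,0,0,0.05,8]]]' >/dev/null; python3 st.py; done; python3 look.py 9
```

```text
t 12.8 r 74.38 theta 141.93 y+180 140.96 z 84.7 Ftool [-3.6  0.1 -7.6] Mtool [ 0.07 -0.8  -0.22] grip 30.7 gap 12.2 q [-20.  46.  16. 119. -36.  19. -14.]
t 12.9 r 74.42 theta 141.85 y+180 140.71 z 84.7 Ftool [-4.3 -0.3 -7.4] Mtool [-0.03 -0.82 -0.26] grip 31.2 gap 12.2 q [-20.  46.  16. 119. -36.  19. -14.]
t 13.0 r 74.4 theta 141.78 y+180 140.47 z 84.7 Ftool [-4.4  0.6 -7.7] Mtool [ 0.13 -0.96 -0.29] grip 31.8 gap 12.1 q [-20.  46.  16. 119. -36.  19. -14.]
t 13.1 r 74.41 theta 141.74 y+180 140.22 z 84.7 Ftool [-5.4  0.3 -7.6] Mtool [ 0.03 -1.11 -0.41] grip 32.6 gap 12.7 q [-20.  46.  16. 119. -36.  20. -15.]
top mark 9.69 61.0 blue px 15 304.27 162.4 z 151.9
scene mark 9.79 90.0 blue px 43 364.42 192.98 z 152.2
```

View pics/l9.png

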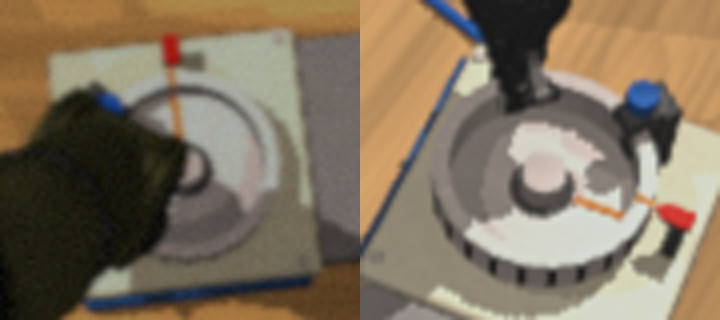

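The theta is stalled while the drag and twist rise, so the wheel is stopped with the lock 7 mm down and the mark near the pointer. I'll relax slightly, open, and lift.

```bash
python3 -m crank '[[[-0.0081,0,0,0,0,-0.05,8],[-0.0081,0,0,0,0,-0.05,8],[-0.0081,0,0,0,0,-0.05,8],[0,0,0,0,0,0,8]]]' >/dev/null; python3 st.py
python3 -m crank '[[[0,0,0,0,0,0,13],[0,0,0,0,0,0,16],[0,0,0,0,0,0,22],[0,0,0,0,0,0,30],[0,0,0,0,0,0,40],[0,0,0,0,0,0,42],[0,0,0,0,0,0,42]]]' ; python3 st.py
```

```text
t 13.6 r 74.38 theta 141.76 y+180 140.96 z 84.7 Ftool [-3.9 -0.3 -7.6] Mtool [ 0.09 -0.63 -0.13] grip 30.2 gap 12.3 q [-20.  46.  16. 119. -36.  19. -14.]
t: 14.3
eef_pos: [494.4, 48.1, 84.4]
ee_rot: [[0.629, 0.777, -0.0], [0.777, -0.629, 0.0], [0.0, -0.0, -1.0]]
wrist_force: [-0.0, 0.1, -0.1]
finger_gap: 41.9
finger_force: 0.0
t 14.3 r 74.41 theta 140.95 y+180 141.0 z 84.4 Ftool [ 0.1 -0.1  0.1] Mtool [-0.01 -0.01 -0.04] grip 0.0 gap 41.9 q [-20.  46.  16. 119. -36.  19. -14.]
```

```bash
python3 -m crank '[[[0,0,-0.2,0,0,0,42],[0,0,-0.5,0,0,0,42],[0,0,-0.6,0,0,0,42],[0,0,-0.7,0,0,0,30],[0,0,-0.7,0,0,0,10],[0,0,-0.5,0,0,0,0],[0,0,-0.1,0,0,0,0],[0,0,0,0,0,0,0]]]'; python3 look.py 10;  python3 to.py 591.8 63.5 175 -39
python3 - <<'E'
from pol import *
n="scene";p,d=bot.capture(n);H=cv2.cvtColor(p,cv2.COLOR_RGB2HSV).astype(int)
# cap top by projected-disc matching
S=np.clip(p[...,2].astype(np.float32)-p[...,0],0,None)
a=np.linspace(0,6.28,40)
from scipy.optimize import minimize
f=lambda c:-(sum(samp(n,S,circ(c,r,153,a)).mean() for r in(3,6,9,11))-2*samp(n,S,circ(c,15,153,a)).mean())
print(minimize(f,[591.8,63.5],method="Nelder-Mead",options=dict(initial_simplex=[[592,63],[596,63],[592,67]])).x)
E
```

```text
t: 15.1
eef_pos: [494.6, 48.2, 217.0]
ee_rot: [[0.629, 0.777, 0.001], [0.777, -0.629, 0.001], [0.001, 0.001, -1.0]]
wrist_force: [1.1, 0.9, -0.6]
finger_gap: -0.2
finger_force: 0.0
top mark 9.99 51.0 t 15.15 p [494.   48.2 216.2] ya -39.0 zax [-0.  0. -1.] q [-29.  34.  29. 114. -26.  39. -22.] F [ 0.2  0.1 -0.1] M [ 0.03 -0.05  0.02] gap 0.2 0.0
shift units [1.835 1.66  1.03 ] yaw units (tool z) 0.0
rotvec units [-0.01  0.    0.  ]
[593.63259459  61.10500407]look.py:11: RuntimeWarning: Mean of empty slice.
  v,u=np.nonzero(B&(hsv[...,0]>105)&(hsv[...,0]<125)&(hsv[...,1]>140)&(hsv[...,2]>80));print("blue px",len(u),u.mean().round(2),v.mean().round(2),"z",np.median(withd(n,np.c_[u,v],d[v,u])[:,2]).round(1))
  ret = ret.dtype.type(ret / rcount)
Traceback (most recent call last):
  File "look.py", line 11, in <module>
    v,u=np.nonzero(B&(hsv[...,0]>105)&(hsv[...,0]<125)&(hsv[...,1]>140)&(hsv[...,2]>80));print("blue px",len(u),u.mean().round(2),v.mean().round(2),"z",np.median(withd(n,np.c_[u,v],d[v,u])[:,2]).round(1))
                                                                    
[... 212 characters left out ...]
 ~~~^^^^^^
  File "h.py", line 6, in ray
    K,D,R,t=cam(n);u=cv2.undistortPoints(np.array(uv,float).reshape(-1,1,2),K,D)[:,0]
                     ~~~~~~~~~~~~~~~~~~~^^^^^^^^^^^^^^^^^^^^^^^^^^^^^^^^^^^^^^^^
cv2.error: OpenCV(4.12.0) /io/opencv/modules/calib3d/src/undistort.dispatch.cpp:347: error: (-215:Assertion failed) CV_IS_MAT(_src) && CV_IS_MAT(_dst) && (_src->rows == 1 || _src->cols == 1) && (_dst->rows == 1 || _dst->cols == 1) && _src->cols + _src->rows - 1 == _dst->rows + _dst->cols - 1 && (CV_MAT_TYPE(_src->type) == CV_32FC2 || CV_MAT_TYPE(_src->type) == CV_64FC2) && (CV_MAT_TYPE(_dst->type) == CV_32FC2 || CV_MAT_TYPE(_dst->type) == CV_64FC2) in function 'cvUndistortPointsInternal'
```

```bash
python3 -m crank '[[[0.3,0.27,0,0,0,0,0],[0.4,0.37,0,0,0,0,0],[0.5,0.45,0,0,0,0,0],[0.4,0.36,0,0,0,0,0],[0.24,0.22,0.3,0,0,0,0],[0,0,0.5,0,0,0,0],[0,0,0.35,0,0,0,0],[0,0,0,0,0,0,0]]]'; python3 to.py 592.2 63.3 149 -39
python3 - <<'E'
from h import *
p,d=bot.capture("scene");q=proj("scene",[[592,63,153]])[0].astype(int)
cv2.imwrite("pics/push.png",cv2.resize(p[q[1]-40:q[1]+40,q[0]-45:q[0]+45,::-1],None,fx=5,fy=5,interpolation=cv2.INTER_CUBIC))
E
```

```text
t: 16.0
eef_pos: [590.2, 63.2, 167.5]
ee_rot: [[0.63, 0.777, -0.007], [0.777, -0.63, -0.0], [-0.004, -0.005, -1.0]]
wrist_force: [-0.2, 0.9, -0.8]
finger_gap: -0.1
finger_force: 0.0
t 16.0 p [590.2  63.2 167.5] ya -39.0 zax [-0.007 -0.    -1.   ] q [-26.  45.  27. 100. -28.  43. -23.] F [-0.2  0.9 -0.8] M [ 0.01 -0.09 -0.07] gap -0.1 0.0
shift units [0.037 0.04  0.461] yaw units (tool z) -0.01
rotvec units [-0.06  0.05 -0.01]
```

View pics/push.png

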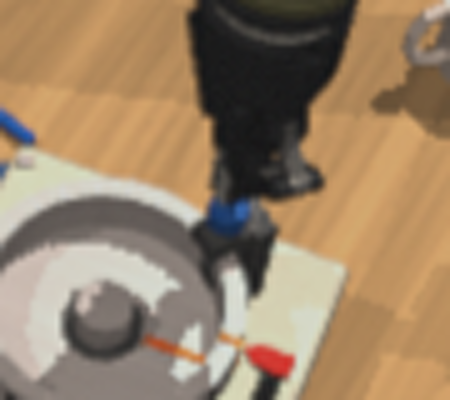

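```bash
python3 - <<'E'
from h import *
p,d=bot.capture("scene");q=proj("scene",[[590.2,63.2,167.5]])[0];print(q, proj("scene",[[592.2,63.3,153]])[0])
c=q.round().astype(int)
v,u=np.mgrid[c[1]-12:c[1]+10,c[0]-8:c[0]+22].reshape(2,-1);w=withd("scene",np.c_[u,v],d[v,u])
s=bot.get_state();R=np.array(s["ee_rot"]);e=(w-np.array(s["eef_pos"]))@R
k=(e[:,2]>-60)&(e[:,2]<12)&(np.hypot(e[:,0],e[:,1])<70)
for b in range(-60,12,6):
    g=k&(e[:,2]>=b)&(e[:,2]<b+6)
    if g.sum():print(b,g.sum(),"x",np.percentile(e[g,0],[5,95]).round(0),"y",np.percentile(e[g,1],[5,50,95]).round(0))
E
```

```text
[364.31581224 188.73872175] [364.3298524  191.88484953]
-60 14 x [-12.   7.] y [16. 23. 37.]
-54 31 x [-13.   6.] y [-4. 16. 30.]
-48 9 x [-13.  -9.] y [-10.   8.  17.]
-42 4 x [-14. -11.] y [-7. -2.  9.]
-36 10 x [-12.  -7.] y [-5.  3. 14.]
-30 4 x [-10.  -7.] y [ 4.  8. 14.]
-24 8 x [-12.  -6.] y [-2.  6. 13.]
-18 7 x [-11.  -6.] y [-4.  7. 14.]
-12 13 x [-12.   1.] y [-3.  9. 14.]
-6 3 x [-11.  -9.] y [-3.  4.  7.]
```

The fingertips are closed and compact over the cap. Descending and then pressing gently.

```bash
python3 -m crank '[[[0.03,0.03,0.07,0,0,0,0],[0,0,0.07,0,0,0,0],[0,0,0.07,0,0,0,0],[0,0,0.05,0,0,0,0],[0,0,0,0,0,0,0]]]'; python3 to.py 592.2 63.3 149 -39
```

```text
t: 16.6
eef_pos: [594.1, 63.4, 159.9]
ee_rot: [[0.629, 0.777, -0.0], [0.777, -0.629, 0.0], [-0.0, -0.0, -1.0]]
wrist_force: [0.1, 0.2, -0.2]
finger_gap: 0.3
finger_force: 0.0
t 16.6 p [594.1  63.4 159.9] ya -39.0 zax [-0.  0. -1.] q [-25.  46.  27. 100. -29.  42. -22.] F [ 0.1  0.2 -0.2] M [-0.03  0.01  0.03] gap 0.3 0.0
shift units [-0.032 -0.036  0.271] yaw units (tool z) -0.0
rotvec units [-0.  0. -0.]
```

```bash
cat > fz.py <<'E'
from h import *
import sys
s=bot.get_state();print(s["t"],"z",round(s["eef_pos"][2],2),"xy",np.round(s["eef_pos"][:2],1),"F",np.round(s["wrist_force"],1));sys.exit(int(s["wrist_force"][2]>9))
E
python3 -m crank '[[[-0.03,-0.03,0.04,0,0,0,0],[0,0,0.04,0,0,0,0],[0,0,0.02,0,0,0,0],[0,0,0.02,0,0,0,0]]]'>/dev/null; python3 fz.py && python3 -m crank '[[[0,0,0.02,0,0,0,0],[0,0,0.02,0,0,0,0]]]'>/dev/null; python3 fz.py && python3 -m crank '[[[0,0,0.02,0,0,0,0],[0,0,0.02,0,0,0,0]]]'>/dev/null; python3 fz.py && python3 -m crank '[[[0,0,0.02,0,0,0,0]]]'>/dev/null; python3 fz.py
```

```text
17.0 z 155.21 xy [592.6  63.2] F [-0.9  0.7 -0.7]
17.2 z 153.63 xy [592.7  63.2] F [-0.3  0.2  0.1]
17.4 z 152.31 xy [592.7  63.2] F [-0.8  0.2  3.7]
17.5 z 151.57 xy [592.8  63.1] F [-1.  -0.2  4.8]
```

```bash
python3 -m crank '[[[0,0,0.015,0,0,0,0],[0,0,0.015,0,0,0,0]]]'>/dev/null; python3 fz.py && python3 -m crank '[[[0,0,0.015,0,0,0,0],[0,0,0.015,0,0,0,0]]]'>/dev/null; python3 fz.py && python3 -m crank '[[[0,0,0.01,0,0,0,0]]]'>/dev/null; python3 fz.py && python3 -m crank '[[[0,0,0.01,0,0,0,0]]]'>/dev/null; python3 fz.py
```

```text
17.7 z 150.3 xy [592.8  63.1] F [-1.6  0.1  4.5]
17.9 z 149.07 xy [592.8  63.1] F [-1.4 -0.   6.9]
18.0 z 148.91 xy [592.8  63.1] F [-1.6 -0.3  9.2]
18.0 z 148.91 xy [592.8  63.1] F [-1.6 -0.3  9.2]
```

```bash
python3 -m crank '[[[0,0,0.01,0,0,0,0]]]'>/dev/null; python3 fz.py; python3 -m crank '[[[0,0,0,0,0,0,0]]]'>/dev/null; python3 fz.py
```

```text
18.1 z 148.8 xy [592.9  63.1] F [-2.7  0.6 11.1]
18.2 z 148.81 xy [592.8  63.1] F [-1.5 -0.2  9.2]
```

The plunger is firmly bottomed at z≈148.8, which is 11 mm down, with a peak of about 11 N. Lifting away and clearing the view to check.

```bash
python3 -m crank '[[[0,0,-0.05,0,0,0,0],[0,0,-0.2,0,0,0,0],[0,0,-0.5,0,0,0,0],[0,0,-0.8,0,0,0,0],[-0.4,-0.4,-0.6,0,0,0,0],[-0.7,-0.7,0,0,0,0,0],[-0.7,-0.7,0,0,0,0,0],[-0.7,-0.7,0,0,0,0,0],[-0.4,-0.4,0,0,0,0,0],[0,0,0,0,0,0,0],[0,0,0,0,0,0,0]]]'; sed -i 's/-9:q\[1\]+10/-7:q[1]+12/' look.py; python3 look.py 11; python3 -c "
from h import *
p,d=bot.capture('scene');cv2.imwrite('pics/fin.png',p[...,::-1])"
```

```text
t: 19.3
eef_pos: [430.2, 46.2, 234.5]
ee_rot: [[0.629, 0.777, 0.002], [0.777, -0.629, 0.0], [0.001, 0.001, -1.0]]
wrist_force: [0.3, 1.0, 0.9]
finger_gap: -0.3
finger_force: 0.0
top mark 10.11 62.0 blue px 34 303.68 163.85 z 147.1
scene mark 10.09 95.0 blue px 43 364.12 193.58 z 147.2
```

View pics/l11.png

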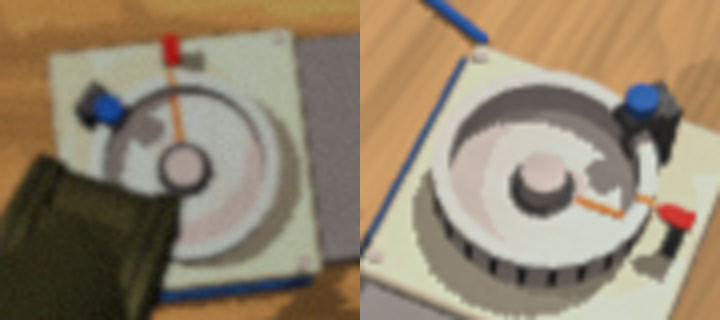

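Both views agree: the mark is at the pointer, the cap is about 12 mm below its start height (11 mm travel plus depth noise), and the hand is clear. Handing in.

```bash
python3 -c "
from bench import bot
print(bot.job_done())"
```

```text
the job is handed in; nothing more can be done
None
```

The job is handed in at about 19.5 s: the wheel is turned until the lock dropped into its slot (orange mark about 2–3 mm from the pointer), the blue plunger is pressed fully home at about 11 N, and the hand is clear; I didn't re-measure the other items, but the hand touched only the wheel rim and the plunger.

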